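# Push the clipboard out over the edge of the dispensary riser

### The arm

A 7-joint arm with a two-finger parallel gripper is mounted at the origin on the work surface. World frame = base frame: x ahead of the robot, y to its left, z up, the work surface at z = 0. Lengths are in mm, angles in rad, forces in N, time in s.
With the tool pointing down it reaches from about 425 to 875 mm from the base axis. Payload 8.4 kg.
Tool frame: the origin (TCP) lies between the finger pads; the fingertips stand 25 mm ahead of it and the grasp point (between the pads) lies 6 mm ahead of it (tcp_to_tips is the distance from the TCP to the fingertips, in mm); z points along the fingers, y is the direction in which the jaws open and shut (so a half turn about z gives the same grasp; the last joint's range is limited). The gripper opens to 85 mm and grips with 20 to 120 N. Pads are 22 mm wide; open, the fingers measure 114 mm over their backs; the gripper's body (76 mm by 85 mm) begins 54 mm behind the grasp point. The pads swing forward as they close: fully open they stand 13 mm farther back than shut.
Start: joints at [1.128, 0.333, 0.04, 1.465, -0.013, 1.343, -0.059], TCP at [219.071, -611.942, 256.308] pointing down, gripper open.
Joint ranges: [-2.58, 2.58], [-0.38, 2.09], [-1.3, 1.39], [0.25, 2.4], [-1.5, 4.64], [0.08, 2.09], [-2.65, 2.65]. Speed limits (rad/s): [2.22, 2.22, 2.79, 2.79, 3.14, 3.14, 3.14].

### API

Orientations are given as a rotation vector (axis times angle).
In Python, from plant import * gives the robot as it stands. The module is installed in compiled form; this text tells all that it offers.
- The arm moves only by the tool step_arm, never from a script. Its argument "commands" is text: rows parted by semicolons, each of 7 numbers parted by spaces: the finger opening in mm, from 0 to 85.4, then the shift along the tool's x, y, z in units of 50 mm (1.0 is 50 mm), then the turn, a rotation vector about the tool's x, y, z in units of 5 degrees (1.0 is 5 degrees). A call has 1 to 12 rows; each row is the pose to reach, as a shift and turn from the pose commanded when the call began, along the tool's axes at that moment; what a row does not reach only later rows make up. A row lasts 1/10 s, in which the tool goes at most 50 mm and 8.59 degrees, less where a joint would pass 70% of its speed; a pose out of reach is approached as far as the arm can. A call with a gripper value outside its range is refused whole. The fingers move at their own pace and stop on an object; "newtons" is the grip in N (left out, the last holds). Time passes only in rows, so rows that repeat a pose let the fingers close. It gives the time, the measured TCP pose, the force and the opening at its end, in the units of the state.
- get_state(): the state, without advancing time (a new reading comes with each control period).
- get_image(name): name is "scene" or "top" or "wrist"; returns the picture (480x640x3 uint8, red, green, blue); there is no depth.
- camera_params(name): a dict with "intrinsics" (3x3 intrinsics, pixels), "k1" (the pictures are not rectified: a ray, as slopes to the right and down, at radius r is drawn at 1 + k1 r^2 times it, then the intrinsics apply), "xyz" and "rotation" of the camera in the world. Camera axes: x right, y down, z forward; pixel columns grow to the right and rows downward; lengths in mm; the calibration is good to about 2 mm. A picture is of the moment at which its call begins: read the wrist's pose just before it. camera_params takes no time and is no camera call; for the wrist camera it gives the pose at the moment of the call.
- hand_in(): hands the job in, once; it reports no verdict.
The state is a dict: "t": time; "qpos": joint angles; "dq": joint speeds; "joint_torque": joint torques, N m; "eef_pos": TCP position; "eef_rot": TCP orientation; "wrist_force": force on the tool from outside, world axes, zero at the start; "ft_torque": the same for the moment, N m; "gripper_width": opening from 0.0 (shut) to 1.0 (fully open).
Only numpy, scipy, OpenCV 4.12 (cv2) and the standard library are available. Lean on these libraries where they do the work, as an engineer would, in place of code of your own. Each camera call takes 0.05 s, during which the arm holds its last target. There are 200 camera calls.

### The job

A small clipboard lies on the low riser on the pharmacy counter. With your fingertips, push it along the riser toward the riser's far edge (the long edge away from the robot) until its plain end sticks out 4 cm past that edge, give or take 1 cm, square to the edge, so that the colleague opposite can take hold of it. Keep it flat on the riser, never lifting, tipping or dropping it, leave the two vials, the carton and the bottle where they stand, and finish with the hand clear.

Things in the scene. Friction and masses are not known exactly. Their poses are not given: they have to be found in the camera images.
- riser: Low fixed platform on the counter: a flat grey laminate top 300 mm (its x) by 440 mm (its y), 18 mm thick, on wooden side panels, 60 mm high in all. Origin: centre of its underside, on the counter; x points across it to its far long edge (roughly away from the robot), y runs along that edge, z up. Turned by up to 0.3 rad.
- shelf_edge (a point): Middle of the riser's far long edge, at the height of its top surface (60 mm above the counter). Axes as the riser's.
- clipboard: Loose small clipboard, 165 mm long (its x) by 120 mm wide (its y): 5 mm thick dark board, white sheet, 0.15 to 0.3 kg, steel clip across its back (-x) end. Origin: centre of the underside; x points to the plain front end, z up. At the start it lies on the riser, short of the far edge, turned up to 0.3 rad against the riser. Friction about 1: 1 to 4 N push it; it stops when the push stops.
- board_front (a point): Middle of the clipboard's plain front edge, at its underside, 82.5 mm from the clipboard's origin. Its distance past the riser's far edge, square to that edge, is the overhang. Axes as the clipboard's.
- board_back (a point): Middle of the clipboard's back edge (clip end, nearer the robot), at its underside, 82.5 mm from the origin: the end to push on. The steel clip is 100 mm wide, 26 mm deep, its upright back face flush with the board's back edge: a wall about 16 mm high over the middle 100 mm, 5 mm high beyond. Axes as the clipboard's.
- vial_big: Loose amber pill vial with white cap, 40 mm across, 75 mm high, standing on the riser near one end of its far edge, about 185 mm to the side of the middle; leave alone. Origin: centre of its underside.
- vial_small: Loose amber pill vial with white cap, 32 mm across, 58 mm high, standing on the riser near the other end of its far edge; leave alone. Origin: centre of its underside.
- carton: Loose upright white medicine carton with a grey band, 50 by 65 mm, 100 mm high, standing on the counter beside one end of the riser; leave alone. Origin: centre of its underside.
- sanitizer: Loose clear plastic bottle with white cap, 54 mm across, 130 mm high, standing on the counter beside the other end of the riser; leave alone. Origin: centre of its underside.

How it is judged (in metres and radians):
At the end, for the whole second after the job is handed in: The middle of the clipboard's front edge is 30 to 50 mm past the riser's far edge; the clipboard lies flat on the riser (height within 4 mm, tilt under 0.05 rad), square to the edge within 0.12 rad (7 degrees), and at rest; both vials, the carton and the bottle are within 20 mm of where they stood (x of board_front in the frame of shelf_edge between 0.03 and 0.05 m and z of clipboard in the frame of shelf_edge between -0.004 and 0.004 m and angle between clipboard's own z axis and vertical below 0.05 rad and angle between the x axis of clipboard and the x axis of riser, either way round below 0.12 rad and linear speed of clipboard below 0.01 m/s and distance of each of vial_big, vial_small, carton, sanitizer from where it was at the start of the episode below 0.02 m); the robot touches nothing.
It fails at once if the clipboard is lifted (its centre more than 12 mm off the riser's top) (z of clipboard in the frame of shelf_edge above 0.012 m).
It fails at once if the clipboard is tipped (more than 0.15 rad) or drops off the riser (angle between clipboard's own z axis and vertical above 0.15 rad or z of clipboard in the frame of shelf_edge below -0.012 m).
It fails at once if a vial, the carton or the bottle is moved more than 20 mm (distance of any of vial_big, vial_small, carton, sanitizer from where it was at the start of the episode above 0.02 m).
It also fails if it takes over 38 s, if anything falls off the work surface, if the arm or the gripper's body presses on something with over 40 N, if the wrist force passes 120 N, or if a joint passes its speed limit or range.

## Working session

There is one attempt and no reset: what is moved stays moved. The work goes in short steps, Python scripts to look and compute and a tool call to move; the robot and the scene stay as the last step left them, time stands still between calls to the robot, and variables do not carry over. Pictures are saved under pics/ and viewed, about 8 in all and at most 12, crops included, and the job is handed in when it is done.

Besides the shell and the picture viewer there is one more tool, called after "Request:" as a command line: name --argument value ..., lists and objects as JSON in quotes. step_arm: Moves the arm, as the interface text tells. Its arguments: {"type":"object","properties":{"commands":{"type":"string"},"newtons":{"type":"number"}},"required":["commands"]}

```bash
mkdir -p pics; cat > h.py <<'E'
from plant import *
import numpy as np, cv2
from scipy.spatial.transform import Rotation as R
def snap(n,f):
    im=get_image(n); cv2.imwrite('pics/'+f,im[:,:,::-1]); return im
def world(p,uv,z):
    K=np.array(p["intrinsics"]);uv=np.atleast_2d(np.array(uv,float))
    d=(uv-[K[0,2],K[1,2]])/[K[0,0],K[1,1]]
    u=d.copy()
    for _ in range(20): u=d/(1+p["k1"]*(u**2).sum(1,keepdims=True))
    r=np.c_[u,np.ones(len(u))]@np.array(p["rotation"]).T
    c=np.array(p["xyz"]); return c+r*((z-c[2])/r[:,2])[:,None]
E
python3 - <<'E'
from h import *
s=get_state();print(s["t"],s["eef_pos"],s["eef_rot"],s["gripper_width"])
print(R.from_rotvec(s["eef_rot"]).as_matrix().round(3))
for n in("top","scene"):
    snap(n,n+"0.png");p=camera_params(n);print({k:np.round(v,3).tolist() for k,v in p.items()})
E
```

```text
0.0 [ 218.90504286 -611.56436585  255.40214145] [-3.09369559e+00 -5.37030767e-01  6.80257589e-04] 0.9997353158515393
[[ 0.941  0.337 -0.001]
 [ 0.337 -0.941  0.002]
 [-0.    -0.002 -1.   ]]
{'intrinsics': [[519.065, 0.0, 327.177], [0.0, 519.065, 239.708], [0.0, 0.0, 1.0]], 'k1': -0.093, 'xyz': [553.349, 19.194, 1065.084], 'rotation': [-2.167, 2.201, -0.095]}
{'intrinsics': [[491.496, 0.0, 316.553], [0.0, 491.496, 229.488], [0.0, 0.0, 1.0]], 'k1': -0.09, 'xyz': [1437.185, -49.148, 573.502], 'rotation': [-1.641, -1.509, 0.834]}
```

View pics/top0.png

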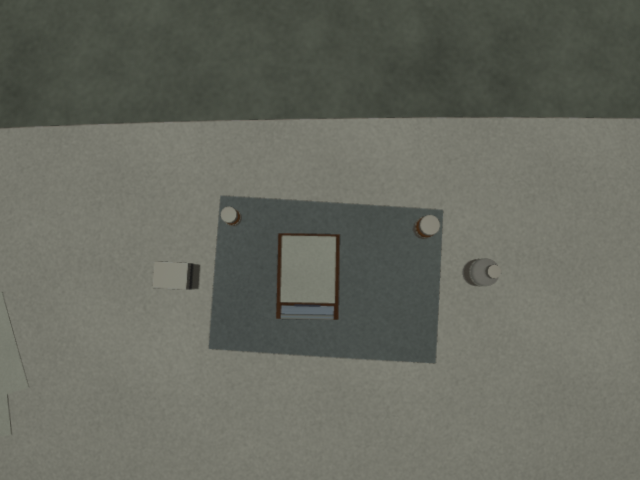

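The top view shows the riser's corners near (221,196), (442,210), (435,363) and (209,349). The board spans about (278..340, 234..319) with its clip end towards the robot. I'll enlarge it to read the corners.

```bash
sed -i 's/np.array(p\["rotation"\]).T/R.from_rotvec(p["rotation"]).as_matrix().T/' h.py
python3 - <<'E'
import cv2
im=cv2.imread('pics/top0.png')[190:370,200:450]
im=cv2.convertScaleAbs(im,alpha=1.6)
cv2.imwrite('pics/crop0.png',cv2.resize(im,None,fx=3.2,fy=3.2,interpolation=cv2.INTER_CUBIC))
from h import *
p=camera_params("top")
c=world(p,[[220.5,196],[442,209.5],[435.5,362.5],[209,348.5]],60);print(c.round(1))
for i in range(4):
  d=c[(i+1)%4]-c[i];print(np.linalg.norm(d).round(1),np.arctan2(d[1],d[0]).round(4))
b=world(p,[[278,234],[340,234.5],[338.5,319.5],[277,318.5]],65);print(b.round(1))
for i in range(4):
  d=b[(i+1)%4]-b[i];print(np.linalg.norm(d).round(1),np.arctan2(d[1],d[0]).round(4))
E
```

```text
[[ 723.2  219.3   60. ]
 [ 689.9 -215.1   60. ]
 [ 393.3 -193.5   60. ]
 [ 427.4  242.2   60. ]]
435.7 -1.6474
297.4 3.0688
437.0 1.4927
296.7 -0.0773
[[646.1 106.4  65. ]
 [643.2 -13.6  65. ]
 [480.   -7.8  65. ]
 [483.7 109.9  65. ]]
120.0 -1.5946
163.3 3.1062
117.7 1.539
162.4 -0.0216
```

View pics/crop0.png

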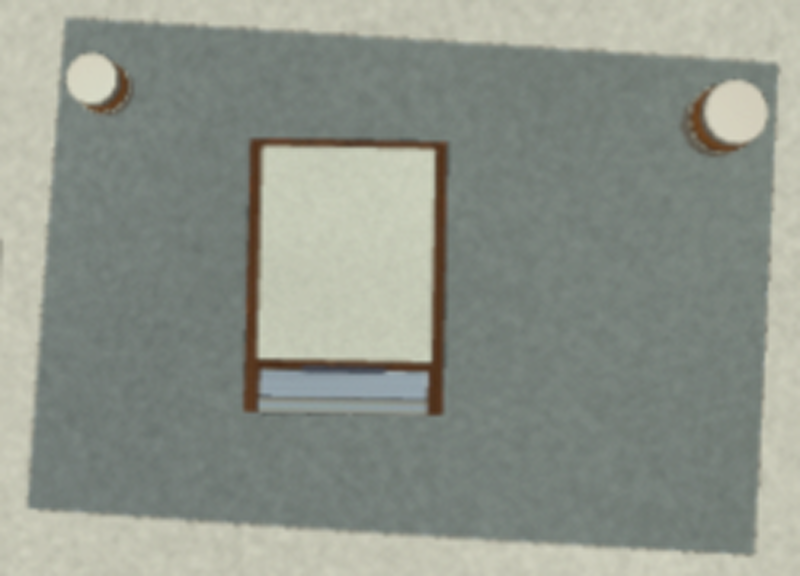

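Riser yaw is about -0.077 rad and the far-edge middle is about (706.6, 2). The board's yaw is about -0.022 rad and its front is 65 mm short of the edge, so the push is about 105 mm. I'll push on the clip with both fingers, jaws parallel to the edge, which also squares it.

Request:
step_arm --commands "60 0.4 -0.2 0 0.3 0 0.3; 60 1.1 -0.6 0 0 0 0.8; 60 1.8 -1 0 0 0 1.3; 60 2.5 -1.4 0 0 0 1.8; 60 3.2 -1.8 0 0 0 2.3; 60 3.9 -2.2 0 0 0 2.8; 60 4.6 -2.6 0 0 0 3.3; 60 5.3 -3 0 0 0 3.8; 60 6 -3.3 0 0 0 4.3; 60 6.7 -3.6 0 0 0 4.8; 60 7.2 -3.9 0 0 0 4.8; 60 7.4 -4 0 0 0 4.8"

```text
t: 1.3
eef_pos: [502.0, -295.5, 255.9]
eef_rot: [-3.138, 0.111, 0.0]
wrist_force: [0.6, -0.1, -0.2]
gripper_width: 0.7
```

Request:
step_arm --commands "60 -0.1 -0.5 0 0 0 0; 60 -0.3 -1.4 0 0 0 0; 60 -0.5 -2.3 0 0 0 0; 60 -0.7 -3.2 0 0 0 0; 60 -0.9 -4.1 0 0 0 0; 60 -1.1 -5 0 0 0 0; 60 -1.3 -5.9 0 0 0 0; 60 -1.6 -6.6 0 0 0 0; 60 -1.69 -6.92 0.2 0 0 0.07; 60 -1.69 -6.92 1 0 0 0.07; 60 -1.69 -6.92 1.8 0 0 0.07; 60 -1.69 -6.92 2.4 0 0 0.07"

```text
t: 2.5
eef_pos: [440.8, 51.4, 134.3]
eef_rot: [3.138, -0.129, -0.002]
wrist_force: [0.6, -0.2, 0.4]
gripper_width: 0.705
```

```bash
python3 - <<'E'
from h import *
s=get_state();print(s["t"],s["eef_pos"],s["eef_rot"],s["wrist_force"],s["gripper_width"])
p=camera_params("wrist");print({k:np.round(v,3).tolist() for k,v in p.items()})
snap("wrist","w1.png")
E
```

```text
2.5 [440.81783321  51.38428767 134.26780717] [ 3.13833355e+00 -1.28554939e-01 -1.82706286e-03] [ 0.61822915 -0.17382109  0.43974922] 0.7051932102582827
{'intrinsics': [[367.621, 0.0, 320.426], [0.0, 367.621, 239.874], [0.0, 0.0, 1.0]], 'k1': -0.062, 'xyz': [513.632, 45.641, 250.995], 'rotation': [1.981, -2.152, -0.317]}
```

View pics/w1.png

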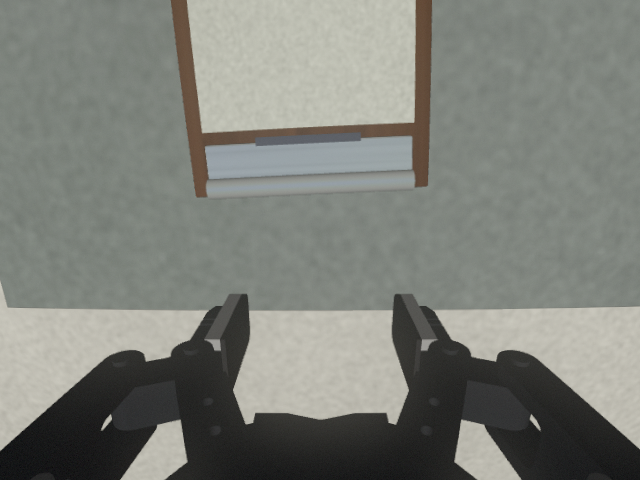

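The wrist view shows the board's back corners at (197,197) and (428,186). The riser's near edge is level with the image row, so the tool is square to the riser. I'll descend and feel for the top.

```bash
python3 - <<'E'
from h import *
p=camera_params("wrist")
print(world(p,[[197,197],[428,186]],65).round(1), world(p,[[8,307],[632,306]],60).round(1))
E
```

```text
[[483.8 109.4  65. ]
 [479.7  -6.3  65. ]] [[ 428.4  238.1   60. ]
 [ 398.1 -132.1   60. ]]
```

Request:
step_arm --commands "60 0 0 0.3 0 0 0; 60 0 0 0.6 0 0 0; 60 0 0 0.75 0 0 0; 60 0 0 0.8 0 0 0; 60 0 0 0.85 0 0 0;60 0 0 0.85 0 0 0"

```text
t: 3.15
eef_pos: [442.0, 52.3, 94.3]
eef_rot: [3.139, -0.128, 0.001]
wrist_force: [0.7, 0.3, 0.4]
gripper_width: 0.701
```

Request:
step_arm --commands "60 0 0 0.05 0 0 0; 60 0 0 0.08 0 0 0; 60 0 0 0.12 0 0 0; 60 0 0 0.12 0 0 0"

```text
t: 3.55
eef_pos: [441.6, 52.4, 87.6]
eef_rot: [3.139, -0.127, -0.0]
wrist_force: [-0.0, -0.2, 0.5]
gripper_width: 0.706
```

Request:
step_arm --commands "60 0 0 0.03 0 0 0; 60 0 0 0.06 0 0 0; 60 0 0 0.06 0 0 0"

```text
t: 3.85
eef_pos: [441.6, 52.4, 84.6]
eef_rot: [-3.139, 0.128, 0.001]
wrist_force: [1.0, 0.4, -0.2]
gripper_width: 0.704
```

Request:
step_arm --commands "60 0.2 -0.05 0 0 0 0; 60 0.4 -0.05 0 0 0 0; 60 0.5 -0.05 0 0 0 0; 60 0.6 -0.05 0 0 0 0; 60 0.7 -0.05 0 0 0 0; 60 0.8 -0.05 0 0 0 0; 60 0.9 -0.05 0 0 0 0; 60 1 -0.05 0 0 0 0; 60 1.1 -0.05 0 0 0 0; 60 1.2 -0.05 0 0 0 0"

```text
t: 4.85
eef_pos: [502.1, 50.0, 84.8]
eef_rot: [3.139, -0.128, -0.0]
wrist_force: [-0.0, -0.5, -1.0]
gripper_width: 0.705
```

```bash
python3 - <<'E'
from h import *
p=camera_params("wrist");s=get_state();print(s["t"],s["eef_pos"],s["wrist_force"]);print({k:np.round(v,3).tolist() for k,v in p.items()})
snap("wrist","w2.png")
E
```

```text
4.85 [502.10775001  49.95543289  84.79348974] [-0.01349865 -0.53459071 -1.02789204]
{'intrinsics': [[367.621, 0.0, 320.426], [0.0, 367.621, 239.874], [0.0, 0.0, 1.0]], 'k1': -0.062, 'xyz': [574.794, 44.194, 201.591], 'rotation': [1.983, -2.152, -0.316]}
```

View pics/w2.png

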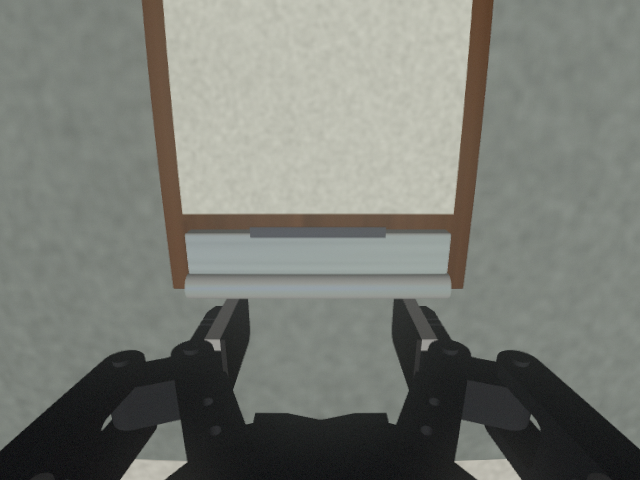

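The board has turned square to the tool and the fingers are against the clip wall, with the back corners at (173,289) and (463,289). I'll push most of the remaining distance (about 68 mm).

```bash
python3 - <<'E'
from h import *
p=camera_params("wrist")
print(world(p,[[173,289],[463,289]],65).round(1))
E
```

```text
[[518.6 109.2  65. ]
 [508.8  -9.1  65. ]]
```

Request:
step_arm --commands "60 0.1 0 0 0 0 0; 60 0.25 0 0 0 0 0; 60 0.4 0 0 0 0 0; 60 0.55 0 0 0 0 0; 60 0.7 0 0 0 0 0; 60 0.85 0 0 0 0 0; 60 1 0 0 0 0 0; 60 1.1 0 0 0 0 0; 60 1.15 0 0 0 0 0; 60 1.2 0 0 0 0 0;60 1.2 0 0 0 0 0"

```text
t: 6.0
eef_pos: [561.8, 45.2, 84.8]
eef_rot: [-3.139, 0.128, -0.001]
wrist_force: [-0.7, 0.7, 0.2]
gripper_width: 0.705
```

```bash
python3 - <<'E'
from h import *
s=get_state();print(s["t"],s["eef_pos"],s["eef_rot"],s["wrist_force"])
im=snap("top","top1.png")
im=cv2.convertScaleAbs(im[185:365,200:450,::-1],alpha=1.6)
cv2.imwrite('pics/crop1.png',cv2.resize(im,None,fx=3.2,fy=3.2,interpolation=cv2.INTER_CUBIC))
E
```

```text
6.0 [561.83879647  45.18521625  84.83713934] [-3.13887102e+00  1.27506488e-01 -6.66575770e-04] [-0.68558017  0.69494331  0.21713412]
```

View pics/crop1.png

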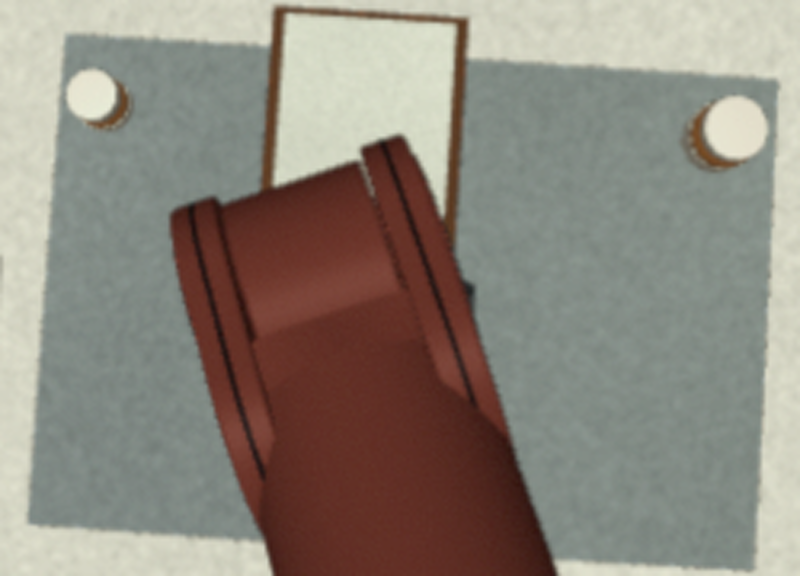

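The board already sticks out past the far edge and is square to it. In the crop its front corners are at (275,6) and (467,18), and the edge runs from (66,33) to (778,80).

```bash
python3 - <<'E'
from h import *
p=camera_params("top");f=lambda c:np.array(c)/3.2+[200,185]
e=world(p,f([[66,33.5],[778,80]]),60);b=world(p,f([[275,6],[467,18]]),65)
d=(e[0]-e[1])[:2];d/=np.linalg.norm(d);n=np.array([d[1],-d[0]])
print(e.round(1),b.round(1),n,[(x[:2]-e[0][:2])@n for x in b])
print("tcp->edge",(get_state()["eef_pos"][:2]-e[0][:2])@n)
E
```

```text
[[ 724.3  219.    60. ]
 [ 688.9 -217.3   60. ]] [[738.2  90.2  65. ]
 [729.  -26.7  65. ]] [ 0.99672684 -0.0808431 ] [np.float64(24.259239418838376), np.float64(24.527952912647212)]
tcp->edge -147.94396396462108
```

Overhang is about 25 mm (24.4 from the image, 28 from kinematics). I'll push 14.5 mm more, then back off and rise clear.

Request:
step_arm --commands "60 0.08 0 0 0 0 0; 60 0.16 0 0 0 0 0; 60 0.24 0 0 0 0 0; 60 0.29 0 0 0 0 0; 60 0.29 0 0 0 0 0; 60 0.15 0 0 0 0 0; 60 -0.2 0 0 0 0 0; 60 -0.5 0 0 0 0 0; 60 -0.7 0 -0.5 0 0 0; 60 -0.9 0 -1.4 0 0 0; 60 -0.9 0 -2.3 0 0 0; 60 -0.9 0 -2.6 0 0 0"

```text
t: 7.25
eef_pos: [517.8, 49.4, 219.6]
eef_rot: [-3.139, 0.127, -0.01]
wrist_force: [0.7, 0.7, 0.6]
gripper_width: 0.705
```

Request:
step_arm --commands "60 -0.5 2 0 0 0 0; 60 -0.5 2.9 0 0 0 0; 60 -0.5 3.8 0 0 0 0; 60 -0.5 4.6 0 0 0 0; 60 -0.5 5 0 0 0 0;60 -0.5 5 0 0 0 0"

```text
t: 7.85
eef_pos: [469.0, -205.4, 214.2]
eef_rot: [3.136, -0.142, -0.002]
wrist_force: [-0.2, 1.1, 0.5]
gripper_width: 0.702
```

```bash
python3 - <<'E'
from h import *
s=get_state();print(s["t"],s["eef_pos"],s["wrist_force"])
im=snap("top","top2.png");snap("scene","scene2.png")
im=cv2.convertScaleAbs(im[180:360,200:450,::-1],alpha=1.6)
cv2.imwrite('pics/crop2.png',cv2.resize(im,None,fx=3.2,fy=3.2,interpolation=cv2.INTER_CUBIC))
E
```

```text
7.85 [ 469.02299468 -205.35592706  214.16817828] [-0.22069605  1.07864126  0.54300512]
```

View pics/crop2.png

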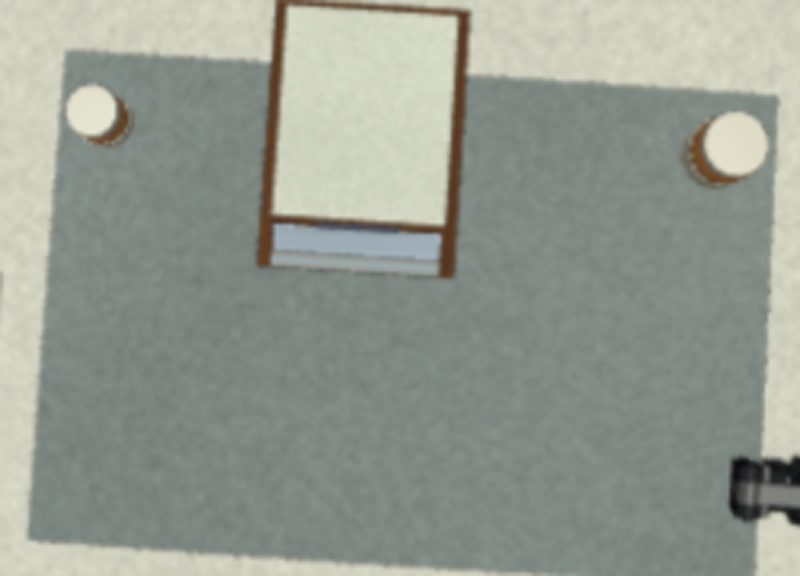

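View pics/scene2.png

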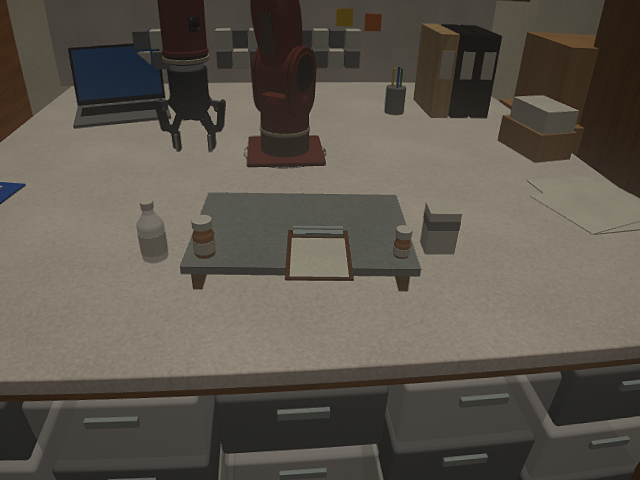

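The pictures show the board flat and overhanging the edge, the hand clear, and all four objects standing. I read the front corners at (278,1) and (470,12), the back corners at (257,266) and (454,277), and the edge from (66,50) to (778,97).

```bash
python3 - <<'E'
from h import *
p=camera_params("top");f=lambda c:np.array(c)/3.2+[200,180]
e=world(p,f([[66,50],[778,97]]),60);b=world(p,f([[278,0.5],[470,12],[257,266],[454,277]]),65)
d=(e[0]-e[1])[:2];d/=np.linalg.norm(d);n=np.array([d[1],-d[0]])
print([(x[:2]-e[0][:2])@n for x in b])
g=cv2.imread('pics/top2.png').astype(float);h=cv2.imread('pics/top0.png').astype(float)
# edge positions along image columns through board (front edge) and beside it (riser edge)
for c0,c1 in((262,276),(292,340),(350,370)):
  s=[np.mean([g[r+int(round((c-c0)*.064)),c] for c in range(c0,c1)]) for r in range(170,215)]
  print(c0,np.round(s,0).astype(int).tolist())
D=abs(g-h).max(2)
for nm,(x0,x1,y0,y1) in dict(carton=(145,203,255,295),vs=(218,243,203,227),vb=(413,443,210,242),bottle=(460,503,255,290)).items(): print(nm,D[y0:y1,x0:x1].mean().round(2))
E
```

```text
[np.float64(38.04519806528751), np.float64(38.70266977549197), np.float64(-124.33788414279431), np.float64(-123.12821856369185)]
262 [128, 128, 128, 128, 127, 127, 126, 127, 127, 127, 128, 129, 129, 130, 130, 129, 127, 126, 126, 127, 127, 127, 127, 127, 127, 127, 126, 114, 95, 84, 82, 82, 82, 82, 82, 81, 80, 80, 81, 81, 82, 82, 82, 82, 83]
292 [126, 126, 126, 126, 126, 126, 126, 126, 122, 92, 59, 73, 115, 128, 130, 130, 129, 129, 129, 129, 129, 130, 130, 130, 130, 130, 130, 129, 130, 129, 130, 130, 130, 130, 130, 129, 130, 129, 129, 129, 129, 129, 128, 128, 128]
350 [125, 125, 125, 126, 126, 126, 126, 126, 126, 127, 126, 126, 126, 126, 126, 126, 126, 127, 126, 125, 125, 125, 125, 126, 127, 127, 127, 126, 126, 127, 127, 126, 123, 105, 87, 82, 80, 80, 81, 81, 81, 81, 81, 81, 81]
carton 7.72
vs 6.78
vb 6.76
bottle 7.38
```

The overhang is 38–41 mm and square to the edge. The objects show no visible shift, so I'm handing in.

```bash
python3 -c "
from plant import *
print(hand_in(), get_state()['t'])"
```

```text
the job is handed in; nothing more can be done
the job is handed in; nothing more can be done
```

The clipboard is pushed out about 40 mm past the riser's far edge and square to it. I handed the job in at about 8 s; no verdict is reported. I pushed on the clip's back wall with both fingertips, jaws parallel to the edge, then backed off, rose and moved aside.

- **Overhang:** the last top picture gives 38.4 mm at the front edge and about 41 mm worked from the back edge, both inside the 30–50 mm band. An earlier check, before the last 14.5 mm push, disagreed a little: 24.4 mm from the image against 28 mm from the arm's position.
- **Squareness:** well under 0.02 rad by the front corners.
- **Flatness:** the board looks flat in the scene picture, with no lift or tip seen.
- **Vials, carton and bottle:** all four look unmoved. I compared the before and after top pictures, but the mean difference was about 7 grey levels at all four. I took that as noise or a lighting change and did not measure their positions separately.
- **Hand:** clear of everything at the end. The measured forces stayed around 1 N.

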